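# Air the keeping case: shut its door, then crack the stuck lid and hold it

## Robot

A 6-joint arm with a two-finger parallel gripper is mounted at the origin on the work surface. World frame = base frame: x ahead of the robot, y to its left, z up, the work surface at z = 0. Lengths are in m, angles in rad, forces in N, time in s.
With the tool pointing down it reaches from about 0.325 to 0.75 m from the base axis. Payload 7.6 kg.
Tool frame: the origin (TCP) lies at the very end of the fingers, on their centre line; the grasp point (between the pads) lies tcp_to_grasp behind it (tcp_to_grasp is the distance from the TCP to the grasp point, in m); z points along the fingers, x is the direction in which the jaws open and shut, and the axes are right-handed (so a half turn about z gives the same grasp; the last joint's range is limited). The gripper opens to 85 mm and grips with 20 to 120 N. Pads are 22 mm wide; open, the fingers measure 114 mm over their backs; the gripper's body (76 mm by 85 mm) begins 54 mm behind the grasp point. The pads swing forward as they close: fully open they stand 13 mm farther back than shut.
Start: joints at [-1.249, 0.052, 1.401, -0, 1.689, -0.07], TCP at [0.2, -0.485, 0.231] pointing down, gripper open.
Joint ranges: [-2.9, 2.9], [-0.91, 2.17], [0.12, 2.37], [-1.06, 4.2], [0.26, 2.73], [-2.93, 2.93]. Speed limits (rad/s): [2.57, 2.57, 3.01, 3.14, 3.14, 3.14].

## Interface

Orientations are given as a 3x3 rotation matrix whose columns are the frame's x, y, z axes.
In Python, from cell import get_obs, read_camera, sign_off, tcp_to_grasp gives the robot as it stands.
- The arm moves only by the shell command python3 -m pendant 'ROWS' [OPENING]. ROWS is JSON, a list that holds one entry, the list of rows, each a list of 6 numbers: the shift along the world's x, y, z in m, then the turn, a rotation vector about the world's x, y, z in degrees. In form: [[[x, y, z, wx, wy, wz], ...]]. A call has exactly 8 rows; each row is the pose to reach, as a shift and turn from the pose commanded when the call began; what a row does not reach only later rows make up. A row lasts 1/10 s, in which the tool goes at most 50 mm and 8.59 degrees, less where a joint would pass 70% of its speed; a pose out of reach is approached as far as the arm can. A call with a gripper value outside its range is refused whole. OPENING is the finger opening in m, from 0 to 0.0854, set as the call begins (- or left out, the last holds). The fingers move at their own pace and stop on an object; the grip force is fixed at half the most. Time passes only in rows, so rows that repeat a pose let the fingers close, or fill a call up. It gives the time, the measured TCP pose, the force and the opening at its end, in the units of the state.
- get_obs(): the state, without advancing time (a new reading comes with each control period).
- read_camera(name): name is "side" or "top" or "wrist"; returns a dict with "color" (400x640x3 uint8, blue, green, red), "z_map" (400x640 float32, m along the optical axis (not along the pixel's ray), 0 where there is no reading), "K" (3x3 intrinsics, pixels), "position" and "attitude" of the camera in the world; the wrist camera has in their place "tool_from_camera" (4x4, takes a point from camera to tool coordinates, whose origin is the TCP and whose axes are the tool frame's). Camera axes: x right, y down, z forward; pixel columns grow to the right and rows downward; lengths in m; the calibration is good to about 2 mm. A picture is of the moment at which its call begins: read the wrist's pose just before it.
- sign_off(): hands the job in, once; it reports no verdict.
The state is a dict: "t": time; "joint_positions": joint angles; "joint_velocities": joint speeds; "joint_efforts": joint torques, N m; "tcp_pos": TCP position; "eef_rot": TCP orientation; "wrist_force": force on the tool from outside, world axes, zero at the start; "moment": the same for the moment, N m; "finger_gap": finger opening in m.
Only numpy, scipy, OpenCV 4.12 (cv2) and the standard library are available. Lean on these libraries where they do the work, as an engineer would, in place of code of your own. Each camera call takes 0.05 s, during which the arm holds its last target. There are 200 camera calls.

## Task

The little glass keeping case on the shop counter is to be aired from the top only, so that no draught blows across the figure in it: push its front door, which stands ajar, fully shut until it seats on its catch, and only then pull the stuck lid on top free by its brass bar. Hold the lid just a little open by the bar, with a gap of 2 to 4 cm at its front edge (do not throw it wide open), and finish while still holding it there, the door still shut. Leave the other things on the counter where they stand.

Things in the scene. Friction and masses are not known exactly. Their poses are not given: they have to be found in the camera images.
- case: wooden keeping case with glass sides, fixed to the counter, 160 deep (its x) x 180 wide (its y) x 160 high; a door in front, a lid on top, a brass figure inside. Origin at the centre of its underside on the counter; x points from its front to its back, y to its left seen from the robot, z up
- case_door (a joint): angle (rad) of the front door about its upright hinge: 0 shut, growing as it swings out (to 1.3). It stays where it is left and moves with under 1 N, until in the last 0.09 rad a sprung ball catch resists (about 6 N at the free edge); below about 0.04 rad the catch pulls it home to 0 and holds it
- door_hinge (a point): point on the hinge axis, 80 in front (-x) of the case's origin, 85 to its +y, 82 above the counter, in the plane of the inner face. The door is a wood frame with a pane, 12 thick, 140 high, its lower edge 12 and top edge 152 above the counter, reaching 168.5 from the axis. Axes turn with it: x points inward through the door, y from free edge to hinge
- door_edge (a point): upper outer corner of the door's free edge: on its outer face (12 outside the inner one), 168.5 from the hinge axis, 152 above the counter; turns with the door
- case_lid (a joint): angle (rad) of the lid about its level rear hinge: 0 shut, growing as its front edge rises. Its gasket grips it: about 11 to 16 N up at the bar starts it, falling to its weight (3 to 5 N at the bar) above 0.06 rad. Let go, it falls and sticks shut again. Gap at the front edge in mm: 165 x sine of the angle (20 mm at 0.12, 40 mm at 0.245 rad)
- lid_hinge (a point): middle of the lid's hinge axis, 160 above the counter, 80 behind (+x) the case's origin, the axis along the case's y. The lid is dark wood, 165 deep x 184 wide x 10 thick, its top 170 above the counter when shut, about 0.5 kg
- lid_edge (a point): middle of the lid's front lower edge, 165 from the hinge axis; moves with the lid
- lid_bar: the handle: round brass bar on the lid, 14 thick, 68 long along the case's y, turning freely about its own axis between two short posts. Origin at the middle of the bar: when shut 206 above the counter (36 above the lid's top), 110 in front of the lid's hinge axis and 46 above it; its y axis runs along the bar
- green_finial: bystander: dark green turned metal ornament, 48 across x 95 high; origin under its base centre
- brass_finial: bystander: the same ornament in brass; origin under its base centre
- tape_dispenser: bystander: grey desk tape dispenser, 150 x 65 x 97 high; origin under its centre
- tape_roll: bystander: white roll of tape lying flat, 90 across x 22 high; origin at the centre of its underside
- card_stack: bystander: stack of cards, 110 x 50 x 30 high; origin at the centre of its underside
- bowl: bystander: blue bowl, 120 across x 55 high; origin at the centre of its underside
- wood_stamp: bystander: wooden stamp with a ball handle, 50 x 50 x 74 high; origin at the centre of its underside

How it is judged:
On the way, in this order (a step that is already met when the one before it is completed fails the run):
1. the door is seated on its catch (value of joint case_door below 0.025 rad), for 0.2 s.
2. the lid is broken free by its bar (value of joint case_lid above 0.09 rad and value of joint case_door below 0.025 rad and contact force between the fingers and lid_bar above 0.5 N), for 0.2 s.
At the end, for the whole second after the job is handed in: The door is shut on its catch (within 0.025 rad); the lid stands still between 0.09 and 0.28 rad open (a gap of 15 to 45 mm at its front edge), held by the gripper's fingers on its bar (all of step 2 and value of joint case_lid below 0.28 rad and velocity of joint case_lid between -0.05 and 0.05 rad/s); the arm keeps its last pose, push and grip.
It fails at once if the lid is thrown wide open (more than 0.40 rad, a gap of 64 mm) (value of joint case_lid above 0.4 rad).
It fails at once if a bystander is moved by more than 30 mm (distance of any of green_finial, brass_finial, tape_dispenser, tape_roll, card_stack, bowl, wood_stamp from where it was at the start of the episode above 0.03 m).
It also fails if it takes over 51 s, if anything falls off the work surface, if the arm or the gripper's body presses on something with over 40 N, if the wrist force passes 120 N, or if a joint passes its speed limit or range.

## Working session

There is one attempt and no reset: what is moved stays moved. The work goes in short steps, Python scripts to look and compute and a shell command to move; the robot and the scene stay as the last step left them, time stands still between calls to the robot, and variables do not carry over. Pictures are saved under pics/ and viewed, about 8 in all and at most 12, crops included, and the job is handed in when it is done.

```bash
ls; mkdir -p pics
cat > h.py <<'E'
import numpy as np,cv2
from cell import get_obs,read_camera,sign_off,tcp_to_grasp
def cloud(c,o=None):
    K=c["K"];z=c["z_map"];v,u=np.indices(z.shape)
    P=np.stack([(u-K[0,2])/K[0,0]*z,(v-K[1,2])/K[1,1]*z,z],-1)
    if "position" in c: R=np.array(c["attitude"]);t=np.array(c["position"])
    else:
        T=np.array(c["tool_from_camera"]);E=np.array(o["eef_rot"]);R=E@T[:3,:3];t=E@T[:3,3]+o["tcp_pos"]
    return P@R.T+t
E
python3 - <<'E'
from h import *
print(tcp_to_grasp);o=get_obs();print(o)
for n in("side","top"):
    c=read_camera(n);cv2.imwrite(f"pics/{n}0.png",c["color"]);print(n,c["position"],c["attitude"],c["K"]);np.savez(f"{n}0.npz",P=cloud(c),**c)
E
```

```text
pics
0.0187
{'t': 0.0, 'joint_positions': array([-1.24927367e+00,  5.28159097e-02,  1.40171962e+00, -3.08749591e-05,
        1.68859725e+00, -7.02923185e-02]), 'joint_velocities': array([-0.00229276, -0.00081399,  0.00089696,  0.00123516, -0.00062873,
       -0.00012441]), 'joint_efforts': array([-2.73957096e-05, -3.81669688e+01, -3.60188949e+01, -1.17694130e-04,
        6.29841656e-03,  2.16186066e-05]), 'tcp_pos': array([ 0.20040219, -0.48492289,  0.23048592]), 'eef_rot': array([[ 3.81862750e-01, -9.24218900e-01, -5.15786578e-04],
       [-9.24217763e-01, -3.81863090e-01,  1.45151112e-03],
       [-1.53847386e-03, -7.75789089e-05, -9.99998814e-01]]), 'wrist_force': array([-0.01590703, -0.34919458, -0.60104943]), 'moment': array([-0.00665543, -0.06174039,  0.0441556 ]), 'finger_gap': 0.08529488021615968}
side [-0.28035802  0.78291839  1.04145965] [[-0.70224831 -0.46067933  0.54279081]
 [-0.71161313  0.43138973 -0.55453553]
 [ 0.02130867 -0.77567871 -0.63076817]] [[507.03464846   0.         314.28409482]
 [  0.         507.03464846 198.88250567]
 [  0.           0.           1.        ]]
top [0.3646188  0.03333159 1.47679401] [[ 0.00534252 -0.99516266  0.09809551]
 [-0.99997359 -0.00580012 -0.00438028]
 [ 0.00492806 -0.09806952 -0.99516736]] [[456.76457445   0.         318.86589629]
 [  0.         456.76457445 196.93865576]
 [  0.           0.           1.        ]]
```

View pics/top0.png

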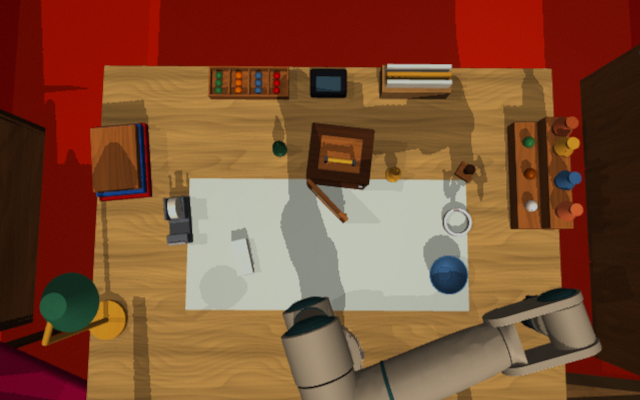

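View pics/side0.png

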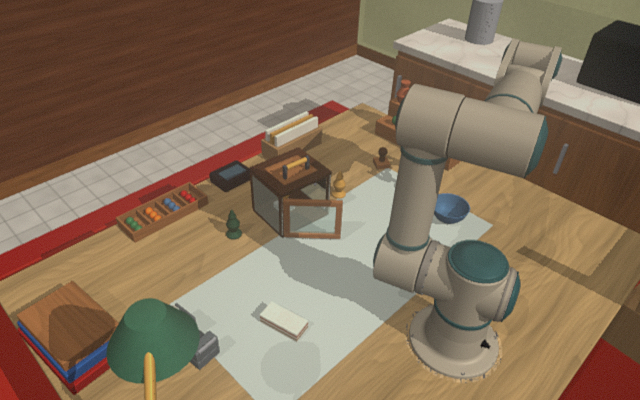

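The top view shows the case at cols 307-374, rows 123-188, and the brass bar near (340,161). The door's top edge runs from (310,183) to (345,219). The finials stand at (280,149) green and (393,174) brass.

Run:
```python
from h import *
d=np.load("top0.npz");P=d["P"];c=d["color"]
hsv=cv2.cvtColor(c,cv2.COLOR_BGR2HSV)
z=P[...,2];roi=np.zeros(z.shape,bool);roi[110:235,295:385]=1
m=roi&(abs(z-.17)<.006)
r=cv2.minAreaRect(P[m][:,:2].astype(np.float32));print("lid",m.sum(),np.median(z[m]),r)
b=roi&(z>.196)&(z<.225);q=P[b];rb=cv2.minAreaRect(q[:,:2].astype(np.float32));print("bar",len(q),q.mean(0),q[:,2].max(),rb)
for zz in(.152,):
    dd=roi&(abs(z-zz)<.007)&(np.indices(z.shape)[0]>178)
    q=P[dd];r2=cv2.minAreaRect(q[:,:2].astype(np.float32));print("door",len(q),np.median(q[:,2]),cv2.boxPoints(r2))
print("lidbox",cv2.boxPoints(r))
for n,(u0,u1,v0,v1) in dict(green=(270,290,138,160),brass=(384,403,163,183),stamp=(455,478,158,184)).items():
    q=P[v0:v1,u0:u1].reshape(-1,3);q=q[(q[:,2]>.03)];print(n,len(q),q.mean(0),q[:,2].max())
```

```text
lid 3274 0.17013409151774295 ((0.6230442523956299, -0.03234691172838211), (0.18397760391235352, 0.16624735295772552), 83.81515502929688)
bar 155 [ 0.59485521 -0.0294395   0.211608  ] 0.21913818307069777 ((0.595507025718689, -0.029442552477121353), (0.08847393095493317, 0.014781643636524677), 82.44667053222656)
door 233 0.15148237735966252 [[ 0.427097   -0.04728146]
 [ 0.46120873 -0.08239509]
 [ 0.57855046  0.03159861]
 [ 0.5444387   0.06671225]]
lidbox [[ 0.53049386 -0.11484484]
 [ 0.6957736  -0.13275574]
 [ 0.71559465  0.05015102]
 [ 0.5503149   0.06806192]]
green 130 [0.66340066 0.15658348 0.06250625] 0.10161416860431105
brass 131 [ 0.58253737 -0.20739532  0.06300839] 0.10076704675232229
stamp 95 [ 0.58316373 -0.41652731  0.14062422] 1.4767940070977172
```

```bash
python3 -m pendant '[[[0.01,0.025,0,0,0,4],[0.025,0.06,0,0,0,8],[0.04,0.1,0,0,0,14],[0.055,0.14,0,0,0,20],[0.07,0.18,0,0,0,26],[0.085,0.22,0,0,0,30],[0.1,0.25,0,0,0,34],[0.1,0.25,0,0,0,34]]]' 0
python3 -m pendant '[[[0.015,0.03,0,0,0,4],[0.03,0.07,0,0,0,8],[0.05,0.11,0,0,0,12],[0.065,0.15,0,0,0,17],[0.08,0.19,0,0,0,22],[0.095,0.22,0,0,0,26],[0.1,0.239,0,0,0,27.3],[0.1,0.239,0,0,0,27.3]]]'
python3 -c "
from h import *
o=get_obs();c=read_camera('top');cv2.imwrite('pics/top1.png',c['color'][100:300,200:500]);print(o['eef_rot'],o['joint_positions'])"
```

```text
t: 0.9
tcp_pos: [0.3016, -0.2326, 0.2313]
eef_rot: [[0.837, -0.547, 0.001], [-0.547, -0.837, 0.0], [0.001, -0.001, -1.0]]
wrist_force: [0.4, -0.5, 0.3]
finger_gap: 0.0002
t: 1.7
tcp_pos: [0.4008, 0.0049, 0.2308]
eef_rot: [[0.994, -0.106, -0.001], [-0.106, -0.994, 0.0], [-0.001, -0.0, -1.0]]
wrist_force: [-0.1, 0.0, 0.1]
finger_gap: 0.0002
[[ 9.94334229e-01 -1.06293028e-01 -1.11041395e-03]
 [-1.06292869e-01 -9.94334846e-01  2.01750384e-04]
 [-1.12556795e-03 -8.25782277e-05 -9.99999363e-01]] [-7.99894870e-02 -3.08284066e-01  1.73025149e+00  1.13653936e-04
  1.72074821e+00  2.65215889e-02]
```

View pics/top1.png

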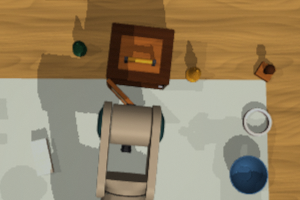

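The arm stands clear in front of the door's outer face. I'll go down, then sweep the door along its arc.

```bash
python3 -m pendant '[[[0,0,-0.02,0,0,0],[0,0,-0.05,0,0,0],[0,0,-0.08,0,0,0],[0,0,-0.105,0,0,0],[0.01,-0.01,-0.105,0,0,0],[0.02,-0.02,-0.105,0,0,0],[0.028,-0.028,-0.105,0,0,0],[0.028,-0.028,-0.105,0,0,0]]]'
python3 -m pendant '[[[0.005,-0.006,0,0,0,0],[0.01,-0.012,0,0,0,0],[0.019,-0.023,0,0,0,0],[0.031,-0.033,0,0,0,0],[0.043,-0.043,0,0,0,0],[0.053,-0.048,0,0,0,0],[0.06,-0.053,0,0,0,0],[0.063,-0.054,0,0,0,0]]]'
python3 -c "
from h import *
c=read_camera('side');cv2.imwrite('pics/side1.png',cv2.resize(c['color'][120:280,200:400],None,fx=3,fy=3))"
```

```text
t: 2.55
tcp_pos: [0.4289, -0.0259, 0.1263]
eef_rot: [[0.994, -0.112, 0.0], [-0.112, -0.994, -0.0], [0.0, 0.0, -1.0]]
wrist_force: [0.3, 0.5, 0.5]
finger_gap: -0.0
t: 3.35
tcp_pos: [0.4921, -0.079, 0.1262]
eef_rot: [[0.994, -0.109, -0.0], [-0.109, -0.994, -0.0], [-0.0, 0.0, -1.0]]
wrist_force: [-0.7, 0.6, -0.9]
finger_gap: -0.0004
```

View pics/side1.png

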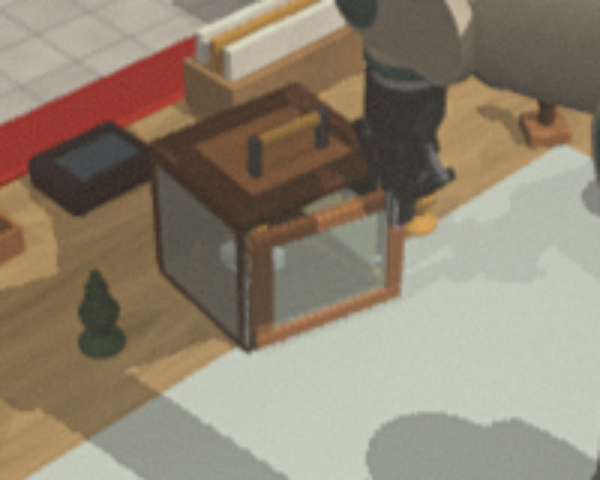

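Run:
```python
from h import *
o=get_obs();c=read_camera('side');P=cloud(c)
R=np.array(c["attitude"]);t=np.array(c["position"])
def pj(p):
    q=c["K"]@(R.T@(np.array(p)-t));u,v=q[:2]/q[2];return round((u-200)*3),round((v-120)*3)
T=o["tcp_pos"];print(pj(T),pj(T+[0,0,.07]))
ex=np.array([.994,-.108,0]);ey=np.array([.108,.994,0]);H=np.array([.555,.0605,0])
v,u=np.indices(P.shape[:2]);m=(u>200)&(u<400)&(v>120)&(v<280)
hsv=cv2.cvtColor(c["color"],cv2.COLOR_BGR2HSV)
D=P-H;X=D@ex;Y=D@ey
s=m&(abs(P[...,2]-.08)<.06)&(X<.01)&(X>-.12)&(Y<.03)&(Y>-.2)&(hsv[...,1]>110)
print(s.sum())
for y in np.arange(-.17,.01,.02):
    k=s&(abs(Y-y)<.01)
    if k.sum(): print(round(y,3),k.sum(),np.median(X[k]).round(4))
```

```text
(396, 218) (399, 160)
271
-0.17 15 -0.0361
-0.15 71 -0.0357
-0.13 15 -0.0334
-0.11 22 -0.0298
-0.09 22 -0.0262
-0.07 23 -0.0236
-0.05 17 -0.0224
-0.03 21 -0.019
-0.01 64 -0.0152
```

The door's outer face reads about 0.15 rad, with the fingertips at its outside free edge (crop 396,218). Next I push through the catch.

```bash
python3 -m pendant '[[[0.004,-0.002,0,0,0,0],[0.008,-0.003,0,0,0,0],[0.011,-0.004,0,0,0,0],[0.014,-0.005,0,0,0,0],[0.016,-0.006,0,0,0,0],[0.018,-0.007,0,0,0,0],[0.020,-0.008,0,0,0,0],[0.020,-0.008,0,0,0,0]]]'
cat > door.py <<'E'
from h import *
c=read_camera('side');P=cloud(c);ex=np.array([.994,-.108,0]);ey=np.array([.108,.994,0]);H=np.array([.555,.0605,0])
v,u=np.indices(P.shape[:2]);hsv=cv2.cvtColor(c["color"],cv2.COLOR_BGR2HSV)
D=P-H;X=D@ex;Y=D@ey
s=(abs(P[...,2]-.08)<.06)&(X<.01)&(X>-.12)&(Y<.0)&(Y>-.165)&(hsv[...,1]>110)
p=np.polyfit(Y[s],X[s],1)
for _ in range(3):
    g=abs(X-np.polyval(p,Y))<.006;p=np.polyfit(Y[s&g],X[s&g],1)
print("door slope",p,(s&g).sum())
E
python3 door.py
```

```text
t: 4.25
tcp_pos: [0.5094, -0.0852, 0.1263]
eef_rot: [[0.994, -0.108, -0.007], [-0.108, -0.994, 0.002], [-0.007, -0.002, -1.0]]
wrist_force: [-18.7, 7.1, 9.2]
finger_gap: -0.0
door slope [ 0.00789798 -0.01426362] 242
```

The door slope is down to about 0 and force builds against the stop. I'll press a bit more, back off, re-check the door, and rise with the gripper open.

```bash
python3 -m pendant '[[[0.002,0,0,0,0,0],[0.002,0,0,0,0,0],[0.002,0,0,0,0,0],[0.002,0,0,0,0,0],[-0.01,0.002,0,0,0,0],[-0.03,0.004,0,0,0,0],[-0.06,0.006,0,0,0,0],[-0.06,0.006,0,0,0,0]]]'
python3 door.py
python3 -m pendant '[[[0,0,0.03,0,0,0],[0,0,0.06,0,0,0],[0,0,0.1,0,0,0],[0,0.01,0.14,0,0,0],[0,0.03,0.16,0,0,0],[0,0.05,0.16,0,0,0],[0,0.05,0.16,0,0,0],[0,0.05,0.16,0,0,0]]]' 0.0854
python3 - <<'E'
from h import *
o=get_obs();c=read_camera("wrist");P=cloud(c,o);cv2.imwrite("pics/w2.png",c["color"])
P=cloud(c,o);b=(P[...,2]>.19)&(P[...,2]<.225)&(abs(P[...,0]-.595)<.04)&(abs(P[...,1]+.03)<.06);q=P[b]
print(o["tcp_pos"],o["joint_positions"],len(q))
if len(q)>20:print(q[:,2].max(),cv2.minAreaRect(q[:,:2].astype(np.float32)))
E
```

```text
t: 5.1
tcp_pos: [0.4494, -0.0801, 0.1259]
eef_rot: [[0.994, -0.109, -0.001], [-0.109, -0.994, -0.0], [-0.001, 0.0, -1.0]]
wrist_force: [-0.0, 0.1, 0.4]
finger_gap: 0.0001
door slope [ 0.00681259 -0.01401481] 235
t: 5.95
tcp_pos: [0.452, -0.0304, 0.2861]
eef_rot: [[0.994, -0.108, 0.0], [-0.108, -0.994, -0.0], [0.0, 0.0, -1.0]]
wrist_force: [0.0, -0.1, -0.7]
finger_gap: 0.0852
[ 0.45199178 -0.0303669   0.28611565] [-1.48417108e-01 -1.59012328e-01  1.49598365e+00 -3.51153185e-04
  1.80455224e+00 -4.02200202e-02] 3140
0.21568456786605253 ((0.5941556692123413, -0.02928176149725914), (0.08947225660085678, 0.014692563563585281), 83.45039367675781)
```

View pics/w2.png

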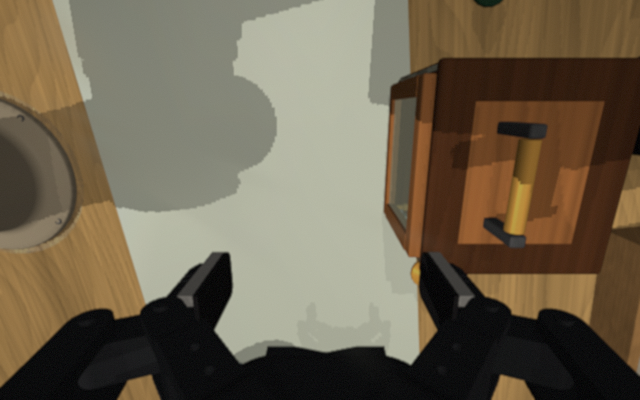

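The wrist view shows the door flush at cols 388-438 and the bar from (525,130) to (515,235). Its centre is at (0.594,-0.029), which agrees with the top view. Now to the bar, down and grip.

```bash
python3 -m pendant '[[[0.03,0,0,0,0,0],[0.06,0,0,0,0,0],[0.1,0,0,0,0,0],[0.13,0.001,0,0,0,0],[0.142,0.001,0,0,0,0],[0.142,0.001,-0.02,0,0,0],[0.142,0.001,-0.04,0,0,0],[0.142,0.001,-0.05,0,0,0]]]'
python3 -m pendant '[[[0,0,-0.01,0,0,0],[0,0,-0.02,0,0,0],[0,0,-0.03,0,0,0],[0,0,-0.04,0,0,0],[0,0,-0.05,0,0,0],[0,0,-0.05,0,0,0],[0,0,-0.05,0,0,0],[0,0,-0.05,0,0,0]]]'
python3 -m pendant '[[[0,0,0,0,0,0],[0,0,0,0,0,0],[0,0,0,0,0,0],[0,0,0,0,0,0],[0,0,0,0,0,0],[0,0,0,0,0,0],[0,0,0,0,0,0],[0,0,0,0,0,0]]]' 0
python3 -c "
from h import *
c=read_camera('side');cv2.imwrite('pics/side3.png',cv2.resize(c['color'][120:280,200:400],None,fx=3,fy=3))"
```

```text
t: 6.8
tcp_pos: [0.593, -0.0302, 0.2333]
eef_rot: [[0.994, -0.11, -0.004], [-0.11, -0.994, 0.0], [-0.004, 0.0, -1.0]]
wrist_force: [0.2, -0.3, 0.1]
finger_gap: 0.0855
t: 7.6
tcp_pos: [0.5938, -0.0292, 0.1871]
eef_rot: [[0.994, -0.109, 0.001], [-0.109, -0.994, -0.0], [0.001, 0.0, -1.0]]
wrist_force: [0.9, -0.6, 0.7]
finger_gap: 0.0855
t: 8.4
tcp_pos: [0.5947, -0.0294, 0.1867]
eef_rot: [[0.994, -0.109, 0.004], [-0.109, -0.994, -0.0], [0.004, -0.0, -1.0]]
wrist_force: [6.2, -0.3, -1.5]
finger_gap: 0.0121
```

View pics/side3.png

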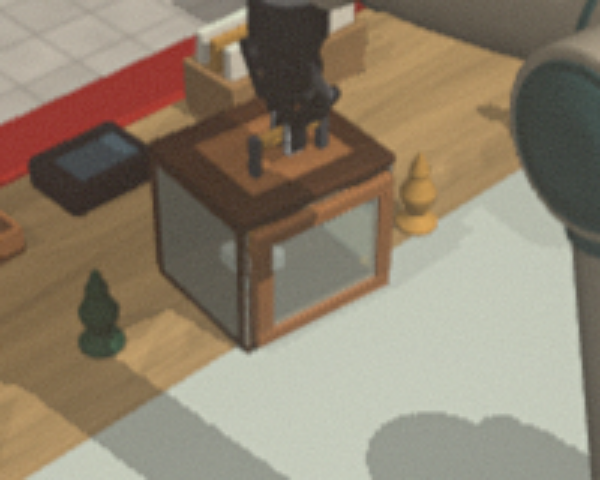

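The fingers straddle and grip the bar at crop (290,135), with a gap of 12 mm. The door is shut. Now a slow lift along the lid's arc.

```bash
python3 -m pendant '[[[0.001,0,0.001,0,0,0],[0.001,0,0.002,0,0,0],[0.002,0,0.003,0,0,0],[0.002,0,0.004,0,0,0],[0.002,0,0.005,0,0,0],[0.003,0,0.006,0,0,0],[0.003,0,0.007,0,0,0],[0.003,0,0.007,0,0,0]]]'
python3 -m pendant '[[[0.001,0,0.001,0,0,0],[0.001,0,0.002,0,0,0],[0.002,0,0.003,0,0,0],[0.002,0,0.004,0,0,0],[0.002,0,0.005,0,0,0],[0.003,0,0.006,0,0,0],[0.003,0,0.007,0,0,0],[0.003,0,0.007,0,0,0]]]'
```

```text
t: 9.25
tcp_pos: [0.5969, -0.0295, 0.1919]
eef_rot: [[0.994, -0.109, 0.0], [-0.109, -0.994, -0.0], [0.0, 0.0, -1.0]]
wrist_force: [8.9, -1.2, -11.2]
finger_gap: 0.0121
t: 10.05
tcp_pos: [0.6007, -0.0299, 0.1995]
eef_rot: [[0.994, -0.11, 0.003], [-0.11, -0.994, -0.001], [0.003, 0.001, -1.0]]
wrist_force: [12.9, -4.3, -10.0]
finger_gap: 0.0122
```

```bash
python3 -m pendant '[[[0.001,0,0.001,0,0,0],[0.002,0,0.002,0,0,0],[0.002,0,0.003,0,0,0],[0.003,0,0.004,0,0,0],[0.004,-0.001,0.005,0,0,0],[0.005,-0.001,0.006,0,0,0],[0.006,-0.001,0.007,0,0,0],[0.006,-0.001,0.007,0,0,0]]]'
python3 -m pendant '[[[0,0,0,0,0,0],[0,0,0,0,0,0],[0,0,0,0,0,0],[0,0,0,0,0,0],[0,0,0,0,0,0],[0,0,0,0,0,0],[0,0,0,0,0,0],[0,0,0,0,0,0]]]'
python3 door.py
python3 - <<'E'
from h import *
c=read_camera('side');cv2.imwrite('pics/side4.png',cv2.resize(c['color'][120:280,200:400],None,fx=3,fy=3));P=cloud(c)
ex=np.array([.994,-.108,0]);ey=np.array([.108,.994,0]);O=np.array([.6255,-.0326,0])
X=(P-O)@ex;Y=(P-O)@ey
s=(abs(Y)<.08)&(abs(Y)>.05)&(X>-.075)&(X<.075)&(P[...,2]>.16)&(P[...,2]<.22)
p=np.polyfit(X[s],P[...,2][s],1)
for _ in range(4):
    g=s&(abs(P[...,2]-np.polyval(p,X))<.004);p=np.polyfit(X[g],P[...,2][g],1)
print("lid angle",-np.arctan(p[0]),g.sum(),"z at hinge",np.polyval(p,.08))
E
```

```text
t: 10.85
tcp_pos: [0.6057, -0.0305, 0.2074]
eef_rot: [[0.994, -0.109, 0.001], [-0.109, -0.994, -0.0], [0.001, 0.0, -1.0]]
wrist_force: [4.8, -1.5, -7.3]
finger_gap: 0.0121
t: 11.65
tcp_pos: [0.6058, -0.0305, 0.2076]
eef_rot: [[0.994, -0.109, 0.001], [-0.109, -0.994, -0.001], [0.001, 0.0, -1.0]]
wrist_force: [5.5, -3.0, -8.3]
finger_gap: 0.012
door slope [ 0.00538834 -0.01431874] 354
lid angle 0.19833149883124127 359 z at hinge 0.1681187274314802
```

View pics/side4.png

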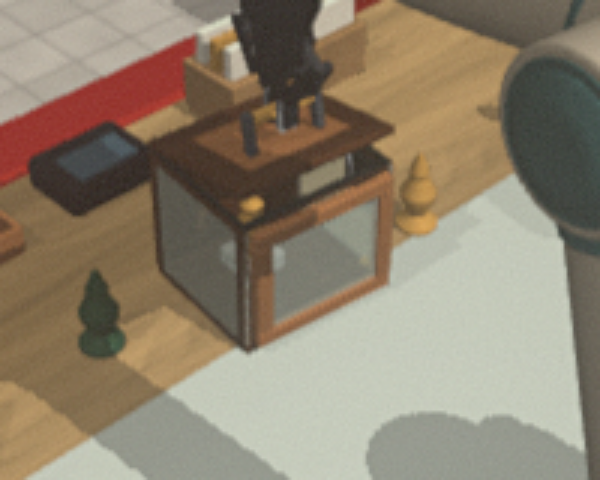

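The lid is held at about 0.20 rad, a gap of roughly 32 mm. It is steady, and the door is flush. Handing in.

```bash
python3 -c "
from h import *
o=get_obs();print(o['t'],o['tcp_pos'],o['finger_gap']);print(sign_off())"
```

```text
11.75 [ 0.60584065 -0.03050595  0.2075789 ] 0.01173275877875733
the job is handed in; nothing more can be done
None
```

I pushed the door shut onto its catch with the closed fingers. Then I gripped the brass bar, pulled the lid free slowly along its arc, and handed the job in at 11.75 s while still holding it.

**Last checks:**
- **Door:** the slope of its face read about 0.005 rad in the side view, so it is shut. It also stayed flush after I backed off.
- **Lid:** the angle read about 0.198 rad, a gap of about 32 mm at the front edge. The tool moved only about 0.2 mm over the last 0.8 s.
- **Grip:** the fingers were on the bar with a gap of 12 mm and about 8 N of downward load. The gap is slightly under the bar's 14 mm thickness, but there was no sign of slipping.
- **Other things on the counter:** the two finials stood where they were in the last side view. I did not measure the rest again, but every low move was made close to the case.

No check failed.

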